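Slide the split core-ring halves down the wash chute

ROBOT

A 6-joint arm with a two-finger parallel gripper is mounted at the origin on the work surface. World frame = base frame: x ahead of the robot, y to its left, z up, the work surface at z = 0. Lengths are in m, angles in rad, forces in N, time in s.
With the tool pointing down it reaches from about 0.375 to 0.9 m from the base axis. Payload 3.1 kg.
Tool frame: the origin (TCP) lies on the centre line of the jaws, within the pads' length; the fingertips stand 17 mm ahead of it and the grasp point (between the pads) lies 2 mm behind it; z points along the fingers, y is the line along which they close (so a half turn about z gives the same grasp; the last joint's range is limited). The gripper opens to 85 mm and grips with 20 to 120 N. Pads are 22 mm wide; open, the fingers measure 114 mm over their backs; the gripper's body (76 mm by 85 mm) begins 54 mm behind the grasp point. The pads swing forward as they close: fully open they stand 13 mm farther back than shut.
Start: joints at [1.163, 0.527, 1.433, -0, 1.181, -0.178], TCP at [0.142, 0.609, 0.248] pointing down, gripper open.
Joint ranges: [-3.08, 3.08], [-0.75, 2.2], [0.22, 2.44], [-1.43, 4.57], [0, 2.65], [-2.85, 2.85]. Speed limits (rad/s): [2.79, 2.79, 3.14, 3.14, 3.14, 3.14].

INTERFACE

Orientations are given as a rotation vector (axis times angle).
In Python, from workcell import ctrl gives the robot as it stands.
- The arm moves only by the shell command python3 -m jog 'ROWS' [FORCE]. ROWS is JSON, a list of rows, each a list of 7 numbers: the closure, from -1 (fully open) to 1 (shut), then the shift along the world's x, y, z in m, then the turn, a rotation vector about the world's x, y, z in rad. In form: [[grip, tx, ty, tz, wx, wy, wz], ...]. A call has 1 to 20 rows; each row shifts and turns the commanded pose from where the row before left it; what a row does not reach is not made up. A row lasts 1/12 s, in which the tool goes at most 41.7 mm and 7.16 degrees, less where a joint would pass 70% of its speed; a pose out of reach is approached as far as the arm can. A call with a gripper value outside its range is refused whole. The fingers move at their own pace and stop on an object; FORCE is the grip in N (left out, the last holds). Time passes only in rows, so rows that do not move let the fingers close. It gives the time, the measured TCP pose, the force, the opening and the grip force at its end, in the units of the state.
- ctrl.get_obs(): the state, without advancing time (a new reading comes with each control period).
- ctrl.get_image(name): name is "scene" or "top" or "wrist"; returns (picture, depth): 480x640x3 uint8, red, green, blue; 480x640 float32, m along the optical axis (not along the pixel's ray), 0 where there is no reading.
- ctrl.camera_info(name): a dict with "fov_y" (degrees; the focal length in pixels is half the picture's height over the tangent of half this angle, whatever the lens; pixels are square), "cx", "cy" (the principal point, pixels), "R" (3x3) and "t" (3): a world point X has camera coordinates R X + t. Camera axes: x right, y down, z forward; pixel columns grow to the right and rows downward; lengths in m; the calibration is good to about 2 mm. A picture is of the moment at which its call begins: read the wrist's pose just before it. camera_info takes no time and is no camera call; for the wrist camera it gives the pose at the moment of the call.
- ctrl.sign_off(): hands the job in; it is judged then, once.
Trained networks look in the newest picture that a camera, given by its name, has taken for a name from the list of things; names that differ only in an ending like _2 or _b are one class to them, and where a whole thing is asked for, a point or a joint stands for the part that bears it (a point fixed in the world has none). Each returns a list of dicts, best first, with "conf" (0 to 1); they miss things now and then, are a little off and sometimes report something else, mostly with a low value. They report only what shows in the picture. A call takes as long as a camera call. They do not tell look-alikes from the thing itself.
- ctrl.search_frame(camera, thing): "point" ([x, y, z] in m, in world coordinates, good to about 4 mm: the middle of the surface that is visible of it).
- ctrl.outline_of(camera, thing): "region" (480x640 bool, what is visible of it).
- ctrl.place_of(camera, thing): "point" ([x, y, z] in m, in world coordinates, good to about 4 mm: a listed point, or the origin of a listed thing).
The state is a dict: "time_s": time; "q": joint angles; "qd": joint speeds; "joint_efforts": joint torques, N m; "eef_pos": TCP position; "tool_rot": TCP orientation; "force": force on the tool from outside, world axes, zero at the start; "moment": the same for the moment, N m; "gripper_width": finger opening in m; "finger_force": force on a finger pad.
Only numpy, scipy, OpenCV 4.12 (cv2) and the standard library are available. Lean on these libraries where they do the work, as an engineer would, in place of code of your own. Each camera call takes 0.05 s, during which the arm holds its last target. There are 200 camera calls.

TASK

Send both brass core-ring halves down the steel wash chute, one after the other, so that both end up arch up in its tray. Lay each half flat on the sloping apron above the blue hood, arch up, with its flange on the side where the hood has the low slot, let go only once it lies on the slope, and leave it to slide through the hood by itself: never push or carry it through or into the tray. Lay the second half on the apron only when the first has come to rest in the tray, and leave the dish and the scoop where they are.

Things in the scene. Friction and masses are not known exactly. Their poses are not given: they have to be found in the camera images.
- half_a: half of a split brass core ring: hollow arched shell 90 mm long (x), 46 wide (y), 48 high, 0.4 kg, on the cork mat arch up; long sides flat and upright to 30 mm height. A bolting flange 18 mm wide, 6 thick, with two holes runs along the foot of one long side only (+y), full length. Origin: underside, mid length, mid of the 46 mm width (flange not counted); z up.
- half_b: a second half ring, identical to half_a, on the same mat.
- ramp: sloping floor of the fixed steel chute, 30 degrees from level, coated and slippery: a released half slides down by itself. Origin: on the floor at the loading point, mid apron, 134 mm above the counter; x uphill along the slope, z its normal. A half fits when its axes point the same way as these (flange to +y). The open apron runs from x = -60 to +65 mm.
- apron_top (a point): middle of the apron's upper edge, 65 mm uphill of the ramp's origin; same axes as the ramp. Blue kerbs 6 mm high flank the apron; their inner faces narrow from about y = -33 and +51 mm here to -28 and +46 mm at the hood.
- hood_mouth (a point): mouth of the blue hood, on the ramp's floor 60 mm downhill of the ramp's origin, same axes. Opening y = -29 to +29 mm, 56 mm high, plus a slot for the flange y = +29 to +47 mm, 12 mm high. A half the other way round jams here. The hood is 60 mm long, 60 mm high.
- chute: the whole fixed chute; origin on the counter below the loading point, z up, x level, downhill is -x (roughly towards the robot). At its foot a tray whose slippery floor falls 10 degrees, y = -45 to +62 mm, x = -168 mm to a rubber-faced stop at -375 mm, 66 mm high: room for two halves nose to tail, where they come to rest. Nothing of it is higher than 175 mm.
- dish: bystander: white porcelain evaporating dish, 90 mm across, 35 mm high, loose; origin under its centre.
- scoop: bystander: blue enamelled scoop, 175 mm long, 56 mm wide, 26 mm high, loose, on the far end of the cork mat; origin near the middle of its underside, its handle runs to its -x.
- vise: bystander: small fixed grey bench vise with brass jaws, about 140 x 70 mm, 82 mm high; origin under its centre.
- mat: cork mat, fixed, 420 x 220 mm, 4 mm thick, under the halves and the scoop; origin on the counter, 180 mm from its near edge.
Mind the look-alikes: they are no part of the job. What is shaped like the half_b but black is not meant.

How it is judged:
On the way, in this order (a step that is already met when the one before it is completed fails the run):
1. one half is held flat on the apron, within 12 mm of its floor and 10 degrees of its slope (((contact force between the fingers and half_a above 0.5 N and x of half_a in the frame of ramp between -0.035 and 0.045 m and y of half_a in the frame of ramp between -0.03 and 0.03 m and z of half_a in the frame of ramp between -0.005 and 0.012 m and angle between the x axis of half_a and the x axis of ramp, either way round below 0.17 rad and angle between the z axis of half_a and the z axis of ramp, either way round below 0.17 rad) or (contact force between the fingers and half_b above 0.5 N and x of half_b in the frame of ramp between -0.035 and 0.045 m and y of half_b in the frame of ramp between -0.03 and 0.03 m and z of half_b in the frame of ramp between -0.005 and 0.012 m and angle between the x axis of half_b and the x axis of ramp, either way round below 0.17 rad and angle between the z axis of half_b and the z axis of ramp, either way round below 0.17 rad))), for 0.1 s.
2. one half has come to rest in the tray ((((x of half_a in the frame of chute between -0.38 and -0.17 m and y of half_a in the frame of chute between -0.055 and 0.07 m and z of half_a in the frame of chute between -0.01 and 0.1 m and angle between half_a's own z axis and vertical below 0.5 rad) and (linear speed of half_a below 0.01 m/s and angular speed of half_a below 0.1 rad/s)) or ((x of half_b in the frame of chute between -0.38 and -0.17 m and y of half_b in the frame of chute between -0.055 and 0.07 m and z of half_b in the frame of chute between -0.01 and 0.1 m and angle between half_b's own z axis and vertical below 0.5 rad) and (linear speed of half_b below 0.01 m/s and angular speed of half_b below 0.1 rad/s)))), for 0.1 s.
3. the other half is held flat on the apron while the first is in the tray ((((contact force between the fingers and half_a above 0.5 N and x of half_a in the frame of ramp between -0.035 and 0.045 m and y of half_a in the frame of ramp between -0.03 and 0.03 m and z of half_a in the frame of ramp between -0.005 and 0.012 m and angle between the x axis of half_a and the x axis of ramp, either way round below 0.17 rad and angle between the z axis of half_a and the z axis of ramp, either way round below 0.17 rad) and (x of half_b in the frame of chute between -0.38 and -0.17 m and y of half_b in the frame of chute between -0.055 and 0.07 m and z of half_b in the frame of chute between -0.01 and 0.1 m and angle between half_b's own z axis and vertical below 0.5 rad)) or ((contact force between the fingers and half_b above 0.5 N and x of half_b in the frame of ramp between -0.035 and 0.045 m and y of half_b in the frame of ramp between -0.03 and 0.03 m and z of half_b in the frame of ramp between -0.005 and 0.012 m and angle between the x axis of half_b and the x axis of ramp, either way round below 0.17 rad and angle between the z axis of half_b and the z axis of ramp, either way round below 0.17 rad) and (x of half_a in the frame of chute between -0.38 and -0.17 m and y of half_a in the frame of chute between -0.055 and 0.07 m and z of half_a in the frame of chute between -0.01 and 0.1 m and angle between half_a's own z axis and vertical below 0.5 rad)))), for 0.1 s.
At the end, for the whole second after the job is handed in: both halves lie still and arch up (within 28 degrees) in the run-out tray, wholly clear of the hood (origins 170 to 380 mm downhill of the loading point, within the tray's walls), released (x of half_a in the frame of chute between -0.38 and -0.17 m and y of half_a in the frame of chute between -0.055 and 0.07 m and z of half_a in the frame of chute between -0.01 and 0.1 m and angle between each of half_a, half_b's own z axis and vertical below 0.5 rad and x of half_b in the frame of chute between -0.38 and -0.17 m and y of half_b in the frame of chute between -0.055 and 0.07 m and z of half_b in the frame of chute between -0.01 and 0.1 m and linear speed of each of half_a, half_b below 0.01 m/s and angular speed of each of half_a, half_b below 0.1 rad/s and contact force between the fingers and half_a below 0.1 N and contact force between the fingers and half_b below 0.1 N); the robot touches nothing.
It fails at once if a half is pushed, carried or held by the fingers in the hood or low over the tray ((contact force between the fingers and half_a above 0.5 N and x of half_a in the frame of chute between -0.38 and -0.075 m and y of half_a in the frame of chute between -0.07 and 0.085 m and z of half_a in the frame of chute below 0.16 m) or (contact force between the fingers and half_b above 0.5 N and x of half_b in the frame of chute between -0.38 and -0.075 m and y of half_b in the frame of chute between -0.07 and 0.085 m and z of half_b in the frame of chute below 0.16 m)).
It fails at once if the dish is moved by more than 20 mm or tipped (distance of dish from where it was at the start of the episode above 0.02 m or angle between dish's own z axis and vertical above 0.35 rad).
It fails at once if the scoop is moved by more than 20 mm (distance of scoop from where it was at the start of the episode above 0.02 m).
It also fails if it takes over 64 s, if anything falls off the work surface, if the arm or the gripper's body presses on something with over 40 N, if the wrist force passes 120 N, or if a joint passes its speed limit or range.

## Working session

There is one attempt and no reset: what is moved stays moved. The work goes in short steps, Python scripts to look and compute and a shell command to move; the robot and the scene stay as the last step left them, time stands still between calls to the robot, and variables do not carry over. Pictures are saved under pics/ and viewed, at most 10 in all, crops included, and the job is handed in when it is done.

```bash
mkdir -p pics
cat > h.py <<'E'
from workcell import ctrl
import numpy as np, cv2
def cloud(cam):
    img,d=ctrl.get_image(cam); i=ctrl.camera_info(cam)
    f=240/np.tan(np.radians(i["fov_y"])/2); v,u=np.mgrid[:480,:640]
    P=np.stack([(u-i["cx"])/f*d,(v-i["cy"])/f*d,d],-1)
    W=(P-np.array(i["t"]))@np.array(i["R"]); W[d<=0]=np.nan
    return img,W
def pix(cam,X):
    i=ctrl.camera_info(cam); f=240/np.tan(np.radians(i["fov_y"])/2)
    c=np.array(i["R"])@X+i["t"]; return (c[:2]/c[2]*f+[i["cx"],i["cy"]]).round(0)
E
python3 - <<'E'
from h import *
np.set_printoptions(precision=3,suppress=True)
ims=[]
for cam in ["top","scene"]:
    img,W=cloud(cam); cv2.imwrite(f"pics/{cam}0.png",img[:,:,::-1]); np.save(f"{cam}0.npy",W)
    i=ctrl.camera_info(cam); print(cam,"pos",-np.array(i["R"]).T@i["t"])
    for n in ["half_a","ramp","apron_top","hood_mouth","chute","dish","scoop","mat","vise"]:
        for r in ctrl.place_of(cam,n)[:4]: print(n,np.round(r["point"],3),round(r["conf"],2),pix(cam,np.array(r["point"])))
E
```

```text
top pos [0.515 0.023 1.322]
half_a [ 0.454 -0.048  0.001] 0.9 [347. 302.]
half_a [ 0.462 -0.249  0.007] 0.66 [440. 297.]
half_a [ 0.608 -0.269  0.003] 0.65 [447. 230.]
half_a [ 0.747 -0.235  0.008] 0.56 [430. 166.]
ramp [0.547 0.227 0.132] 0.92 [210. 260.]
ramp [ 0.562 -0.252 -0.001] 0.17 [439. 251.]
apron_top [0.602 0.22  0.164] 0.89 [211. 231.]
hood_mouth [0.496 0.238 0.102] 0.83 [207. 286.]
chute [0.554 0.224 0.002] 0.76 [221. 259.]
dish [ 0.694  0.189 -0.004] 0.94 [237. 195.]
scoop [ 0.749 -0.24   0.008] 0.67 [432. 166.]
mat [0.603 0.22  0.165] 0.74 [211. 231.]
vise [ 0.763 -0.009 -0.002] 0.69 [327. 162.]
vise [ 0.552  0.227 -0.001] 0.38 [220. 259.]
scene pos [ 1.047 -0.486  1.128]
half_a [ 0.459 -0.249  0.006] 0.97 [179. 312.]
half_a [ 0.606 -0.266  0.004] 0.95 [220. 363.]
half_a [ 0.454 -0.042  0.001] 0.63 [248. 252.]
half_a [ 0.562 -0.252 -0.001] 0.2 [211. 345.]
ramp [0.552 0.229 0.134] 0.65 [363. 170.]
apron_top [0.606 0.211 0.17 ] 0.73 [378. 177.]
hood_mouth [0.502 0.235 0.104] 0.87 [347. 166.]
chute [ 0.554  0.228 -0.   ] 0.97 [359. 208.]
chute [ 0.762 -0.006 -0.002] 0.68 [362. 327.]
dish [ 0.692  0.188 -0.002] 0.55 [393. 251.]
dish [0.546 0.226 0.133] 0.54 [360. 169.]
scoop [ 0.745 -0.235  0.005] 0.61 [280. 398.]
scoop [ 0.605 -0.268  0.002] 0.17 [219. 364.]
mat [ 0.561 -0.252  0.001] 0.62 [210. 344.]
vise [ 0.764 -0.005 -0.001] 0.63 [363. 327.]
```

View pics/top0.png

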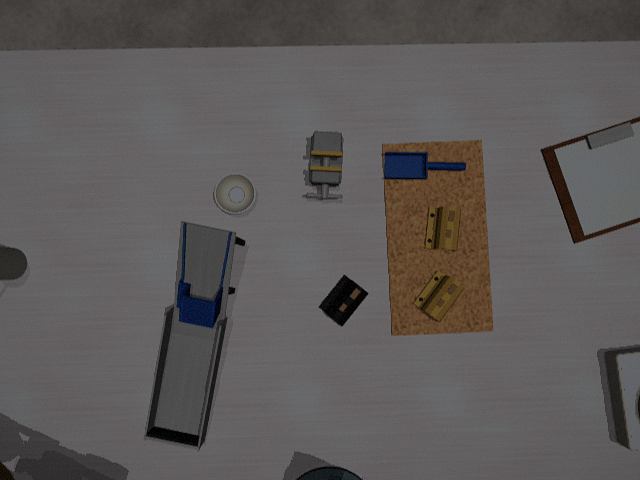

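View pics/scene0.png

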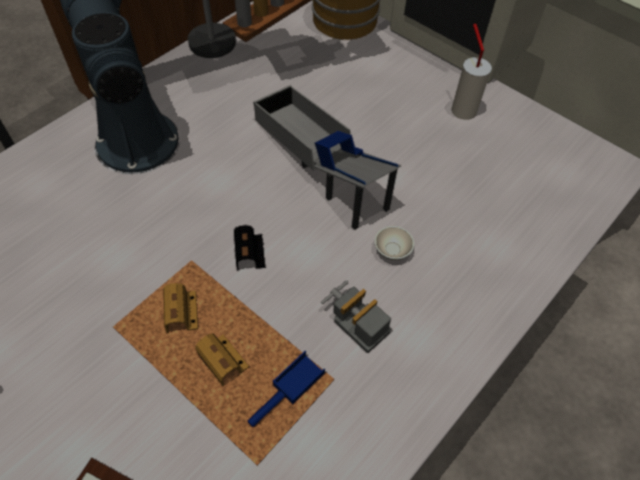

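The top view shows the chute at (205,260), with its hood slot on the left (+y), and brass halves at (443,228) and (438,296). The black look-alike is at (343,300), the dish at (236,194) and the scoop at (425,165). Next I measure the yaws and the ramp plane.

Run:
```python
from h import *
np.set_printoptions(precision=3,suppress=True)
o=ctrl.get_obs(); print(o["eef_pos"],o["tool_rot"],o["gripper_width"],o["time_s"])
for cam in ["top","scene"]:
    W=np.load(f"{cam}0.npy").reshape(-1,3); print(cam)
    for c in [(.459,-.249),(.607,-.268)]:
        P=W[np.hypot(W[:,0]-c[0],W[:,1]-c[1])<.075]
        for lo,hi in [(.036,.06),(.007,.06)]:
            Q=P[(P[:,2]>lo)&(P[:,2]<hi)]
            r=cv2.minAreaRect((Q[:,:2]*1000).astype(np.float32)); print(c,lo,len(Q),Q[:,2].max(),np.array(r[0]),np.array(r[1]),r[2])
        H=P[(P[:,2]>.042)&(P[:,2]<.06)][:,:2]; u=np.linalg.svd(H-H.mean(0))[2][0]; print(" ridge",H.mean(0),np.degrees(np.arctan2(u[1],u[0])))
    # apron
    c=np.array([.565,.225]); P=W[(np.hypot(W[:,0]-c[0],W[:,1]-c[1])<.03)&(W[:,2]>.09)]
    A=np.c_[P[:,:2],np.ones(len(P))]
    for _ in range(3):
        k=np.linalg.lstsq(A,P[:,2],rcond=None)[0]; m=abs(A@k-P[:,2])<.004; A,P=A[m],P[m]
    print("apron",len(P),k,"slope",np.degrees(np.arctan(np.hypot(k[0],k[1]))),"yaw",np.degrees(np.arctan2(k[1],k[0])), "z at .55,.227",k@[.55,.227,1])
    # tray/ramp outline blue
    img=cv2.imread(f"pics/{cam}0.png").reshape(-1,3).astype(int)
    b=(img[:,0]>img[:,2]*2)&(img[:,0]>60)&(abs(W[:,1]-.23)<.09)&(W[:,2]>.1)&(abs(W[:,0]-.53)<.12)
    np.save(f"b{cam}.npy",W[b]); hp=W[b]; print("blue",len(hp),hp.min(0),hp.max(0))
    for s in (1,-1):
        K=hp[(hp[:,0]>.52)&(s*(hp[:,1]-(.227-.18*(hp[:,0]-.55)))>0)]
        if len(K)>10: print("kerb",s,len(K),K.mean(0),np.degrees(np.polyfit(K[:,0],K[:,1],1)[0]))
```

```text
[0.142 0.609 0.248] [0.359 3.121 0.   ] 0.08526063521775977 1.0
top
(0.459, -0.249) 0.036 897 0.05884456677139755 [ 459.234 -248.64 ] [45.866 90.71 ] 52.071563720703125
(0.459, -0.249) 0.007 1538 0.05884456677139755 [ 460.086 -251.486] [145.908 142.177] 29.40622901916504
 ridge [ 0.459 -0.248] 141.6347883431858
(0.607, -0.268) 0.036 869 0.058307177034017825 [ 607.338 -264.123] [44.711 90.284] 83.11125946044922
(0.607, -0.268) 0.007 1580 0.058307177034017825 [ 607.536 -268.869] [145.31  146.646] 26.717098236083984
 ridge [ 0.607 -0.263] 172.74953021761382
apron 699 [ 0.56  -0.125 -0.147] slope 29.84325356707173 yaw -12.6194662885258 z at .55,.227 0.13288313777595792
blue 335 [0.416 0.182 0.101] [0.616 0.296 0.173]
kerb 1 70 [0.57  0.277 0.145] -9.554546897441593
kerb -1 60 [0.56  0.193 0.149] -15.886140383711775
scene
(0.459, -0.249) 0.036 850 0.05746454476553337 [ 454.469 -251.686] [45.978 94.171] 52.56221008300781
(0.459, -0.249) 0.007 1426 0.05746454476553337 [ 460.72  -250.084] [141.156 140.193] 76.69020080566406
 ridge [ 0.456 -0.252] -38.50915176840092
(0.607, -0.268) 0.036 985 0.057570589982646865 [ 603.018 -267.836] [45.659 92.575] 82.4298095703125
(0.607, -0.268) 0.007 1546 0.057570589982646865 [ 604.514 -269.381] [142.872 143.46 ] 52.098411560058594
 ridge [ 0.604 -0.268] -7.588933222373615
apron 282 [ 0.55  -0.123 -0.14 ] slope 29.411014445204476 yaw -12.61589587888018 z at .55,.227 0.13429649332974858
blue 150 [0.417 0.196 0.107] [0.528 0.287 0.157]
```

```bash
python3 -m jog '[[-1,0.034,-0.022,0,0,0,0],[-1,0.034,-0.022,0,0,0,0],[-1,0.034,-0.022,0,0,0,0],[-1,0.034,-0.022,0,0,0,0],[-1,0.034,-0.022,0,0,0,0],[-1,0.034,-0.022,0,0,0,0],[-1,0.034,-0.022,0,0,0,0],[-1,0.034,-0.022,0,0,0,0],[-1,0.016,-0.036,0,0,0,0],[-1,0.016,-0.036,0,0,0,0],[-1,0.016,-0.036,0,0,0,0],[-1,0.016,-0.036,0,0,0,0],[-1,0.016,-0.036,0,0,0,0],[-1,0.016,-0.036,0,0,0,0],[-1,0.016,-0.036,0,0,0,0],[-1,0.016,-0.036,0,0,0,0],[-1,0.016,-0.036,0,0,0,0],[-1,0.016,-0.036,0,0,0,0],[-1,0.016,-0.036,0,0,0,0],[-1,0.016,-0.036,0,0,0,0]]' 60
python3 -m jog '[[-1,0,-0.038,0,0,0,0.02],[-1,0,-0.038,0,0,0,0.02],[-1,0,-0.038,0,0,0,0.02],[-1,0,-0.038,0,0,0,0.02],[-1,0,-0.038,0,0,0,0.02],[-1,0,-0.038,0,0,0,0],[-1,0,-0.036,0,0,0,0],[-1,0,0,-0.03,0,0,0],[-1,0,0,-0.03,0,0,0],[-1,0,0,0,0,0,0],[-1,0,0,0,0,0,0]]'
cat > look.py <<'E'
from h import *
import sys
np.set_printoptions(precision=4,suppress=True)
c=[float(a) for a in sys.argv[1:3]]
o=ctrl.get_obs(); print(o["time_s"],o["eef_pos"],o["tool_rot"])
img,W=cloud("wrist"); cv2.imwrite(f"pics/w{sys.argv[3]}.png",img[:,:,::-1]); W=W.reshape(-1,3)
P=W[np.hypot(W[:,0]-c[0],W[:,1]-c[1])<.07]
for lo in (.036,.042):
    Q=P[(P[:,2]>lo)&(P[:,2]<.07)]
    r=cv2.minAreaRect((Q[:,:2]*1000).astype(np.float32)); print(lo,len(Q),Q[:,2].max(),np.array(r[0]),np.array(r[1]),r[2])
for r in ctrl.place_of("wrist","half_a"): print(np.array(r["point"]),r["conf"])
E
python3 look.py .605 -.266 1
```

```text
time_s: 2.67
eef_pos: [0.6062, -0.0013, 0.2485]
tool_rot: [0.359, 3.121, 0.0]
force: [0.6, 1.4, -0.5]
gripper_width: 0.0852
finger_force: 0.0
time_s: 3.58
eef_pos: [0.6045, -0.2627, 0.1866]
tool_rot: [-0.202, -3.131, -0.004]
force: [0.1, 0.2, 0.5]
gripper_width: 0.0852
finger_force: 0.0
3.5833 [ 0.6045 -0.2627  0.1866] [-0.2023 -3.1307 -0.0039]
0.036 7418 0.055496316113557674 [ 608.1844 -268.1454] [46.1729 90.6965] 82.45445251464844
0.042 6737 0.055496316113557674 [ 608.1896 -268.0386] [41.3573 90.7619] 82.61698913574219
[ 0.605  -0.2668  0.0026] 0.8
[ 0.4561 -0.2463  0.0027] 0.78
```

View pics/w1.png

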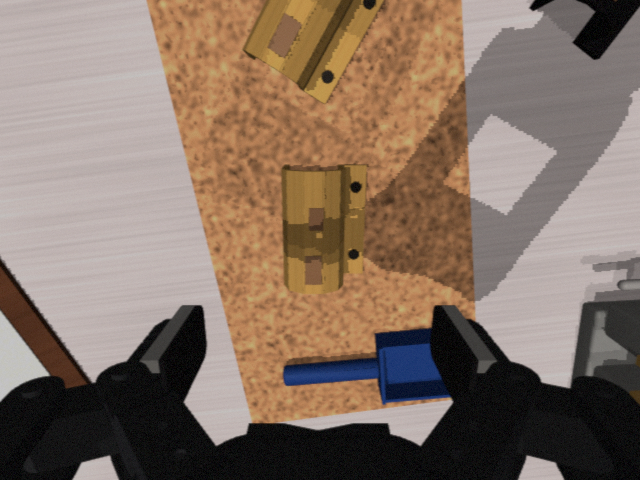

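The wrist view shows the half at (325,230), with its flange on the right (+y), and the tool yaw already matches. I descend and grip.

```bash
python3 -m jog '[[-1,0.0025,-0.0045,-0.03,0,0,0],[-1,0,0,-0.03,0,0,0],[-1,0,0,-0.03,0,0,0],[-1,0,0,-0.03,0,0,0],[-1,0,0,-0.02,0,0,0],[-1,0,0,-0.017,0,0,0],[-1,0,0,0,0,0,0],[1,0,0,0,0,0,0],[1,0,0,0,0,0,0],[1,0,0,0,0,0,0],[1,0,0,0,0,0,0],[1,0,0,0,0,0,0],[1,0,0,0,0,0,0]]' 60
```

```text
time_s: 4.77
eef_pos: [0.6099, -0.2682, 0.0341]
tool_rot: [0.202, 3.131, -0.002]
force: [0.7, 1.3, 6.1]
gripper_width: 0.0447
finger_force: 64.8
```

```bash
python3 -m jog '[[1,0,0,0.02,0,0,0],[1,0,0,0.034,0,0,0],[1,0,0,0.037,0,0,0],[1,0,0,0.037,0,0,0],[1,0,0,0.037,0,0,0],[1,0,0,0.037,0,0,0],[1,0,0,0.036,0,0,0]]'
python3 -m jog '[[1,-0.0073,0.036,0,0,0,-0.0065],[1,-0.0073,0.036,0,0,0,-0.0065],[1,-0.0073,0.036,0,0,0,-0.0065],[1,-0.0073,0.036,0,0,0,-0.0065],[1,-0.0073,0.036,0,0,0,-0.0065],[1,-0.0073,0.036,0,0,0,-0.0065],[1,-0.0073,0.036,0,0,0,-0.0065],[1,-0.0073,0.036,0,0,0,-0.0065],[1,-0.0073,0.036,0,0,0,-0.0065],[1,-0.0073,0.036,0,0,0,-0.0065],[1,-0.0073,0.036,0,0,0,-0.0065],[1,-0.0073,0.036,0,0,0,-0.0065],[1,-0.0073,0.036,0,0,0,-0.0065],[1,-0.0073,0.036,0,0,0,-0.0065]]'
python3 -m jog '[[1,0,0,0,-0.019,-0.0852,0],[1,0,0,0,-0.019,-0.0852,0],[1,0,0,0,-0.019,-0.0852,0],[1,0,0,0,-0.019,-0.0852,0],[1,0,0,0,-0.019,-0.0852,0],[1,0,0,0,-0.019,-0.0852,0],[1,0,0,0,0,0,0],[1,0,0,0,0,0,0]]'
cat > inhand.py <<'E'
from h import *
from scipy.spatial.transform import Rotation as R
import sys
np.set_printoptions(precision=4,suppress=True)
o=ctrl.get_obs(); T=R.from_rotvec(o["tool_rot"]).as_matrix(); p=np.array(o["eef_pos"])
yw=np.radians(-12.6); c,s=np.cos(yw),np.sin(yw); a=np.radians(30)
RR=np.array([[c*np.cos(a),-s,-c*np.sin(a)],[s*np.cos(a),c,-s*np.sin(a)],[np.sin(a),0,np.cos(a)]]); O=np.array([.550,.227,.1335])
print("t",o["time_s"],"tcp",p,"in ramp",RR.T@(p-O),"width",o["gripper_width"])
D=RR.T@T; print("tool z err in ramp",D[:,2],"tool y",D[:,1])
for cam in sys.argv[1:]:
    img,W=cloud(cam); cv2.imwrite(f"pics/{cam}_{o['time_s']:.1f}.png",img[:,:,::-1])
    W=W.reshape(-1,3); C=img.reshape(-1,3).astype(int)
    L=(W-p)@T; m=(abs(L)<.09).all(1)&(C[:,0]>C[:,2]*1.5)&(C[:,0]>40)
    if m.sum()>30:
        for q,n in ((L[m],"tool"),((W[m]-O)@RR,"ramp")): print(cam,n,m.sum(),np.percentile(q,[1,50,99],axis=0))
    for n in ("hood_mouth","apron_top","ramp"):
        for r in ctrl.place_of(cam,n)[:1]: print(cam,n,np.array(r["point"]),r["conf"],"ramp",RR.T@(np.array(r["point"])-O))
E
python3 inhand.py wrist top
```

```text
time_s: 5.35
eef_pos: [0.6073, -0.2673, 0.2711]
tool_rot: [-0.202, -3.134, -0.0]
force: [1.1, -0.7, -4.3]
gripper_width: 0.0443
finger_force: 63.4
time_s: 6.52
eef_pos: [0.5045, 0.2376, 0.2694]
tool_rot: [-0.345, -3.122, 0.001]
force: [1.8, 0.6, -5.8]
gripper_width: 0.0449
finger_force: 63.4
time_s: 7.18
eef_pos: [0.5038, 0.236, 0.2684]
tool_rot: [0.286, 2.609, -0.079]
force: [0.9, -0.5, -5.7]
gripper_width: 0.0446
finger_force: 63.8
t 7.1833 tcp [0.5038 0.236  0.2684] in ramp [ 0.0268 -0.0013  0.1404] width 0.04461373983040799
tool z err in ramp [-0.0045 -0.0014 -1.    ] tool y [-0.002   1.     -0.0014]
wrist tool 31579 [[-0.0306 -0.0219 -0.0181]
 [ 0.0163  0.0027 -0.0135]
 [ 0.0472  0.0399  0.026 ]]
wrist ramp 31579 [[-0.0205 -0.0232  0.1144]
 [ 0.0105  0.0014  0.1539]
 [ 0.0574  0.0385  0.1584]]
wrist ramp [0.5489 0.2263 0.1334] 0.72 ramp [-0.0008 -0.0009  0.0004]
top tool 922 [[-0.0465 -0.0207 -0.0203]
 [-0.0251  0.0056 -0.0124]
 [ 0.0145  0.0429  0.0294]]
top ramp 922 [[ 0.0122 -0.022   0.1108]
 [ 0.052   0.0043  0.1526]
 [ 0.0733  0.0416  0.1605]]
top hood_mouth [0.4941 0.2363 0.1036] 0.62 ramp [-0.064  -0.0031  0.0024]
top apron_top [0.6022 0.2189 0.1657] 0.81 ramp [0.0617 0.0035 0.0015]
top ramp [0.5488 0.2284 0.1361] 0.89 ramp [0.     0.0011 0.003 ]
```

```bash
ls -t pics | head -2
```

```text
top_7.2.png
wrist_7.2.png
```

Held straight and centred: the base is about 28.5 mm ahead of the TCP and the flange is at ramp +y. I lower it along the normal.

```bash
python3 -m jog '[[1,0.0065,-0.0013,-0.0165,0,0,0],[1,0.0065,-0.0013,-0.0165,0,0,0],[1,0.0065,-0.0013,-0.0165,0,0,0],[1,0.0065,-0.0013,-0.0165,0,0,0],[1,0.0065,-0.0013,-0.0165,0,0,0],[1,0.0065,-0.0013,-0.0165,0,0,0],[1,0,0,0,0,0,0],[1,0,0,0,0,0,0]]'; python3 inhand.py scene
```

```text
time_s: 8.25
eef_pos: [0.5451, 0.228, 0.1695]
tool_rot: [0.288, 2.606, -0.078]
force: [-0.0, 0.9, -5.0]
gripper_width: 0.0447
finger_force: 63.9
t 8.25 tcp [0.5451 0.228  0.1695] in ramp [ 0.0137 -0.0001  0.0336] width 0.044729762626608806
tool z err in ramp [-0.0014 -0.001  -1.    ] tool y [-0.0002  1.     -0.001 ]
scene tool 669 [[-0.0401 -0.0267 -0.0196]
 [-0.0203 -0.0041  0.0055]
 [ 0.0464  0.0394  0.0339]]
scene ramp 669 [[-0.0327 -0.0267 -0.0003]
 [ 0.034  -0.0041  0.0281]
 [ 0.0538  0.0393  0.0532]]
scene hood_mouth [0.5042 0.2368 0.1044] 0.92 ramp [-0.0551 -0.0004 -0.0018]
scene apron_top [0.6057 0.214  0.1681] 0.84 ramp [ 0.0668 -0.0005  0.0014]
scene ramp [0.5489 0.2301 0.1318] 0.8 ramp [-0.0024  0.0028 -0.0006]
```

```bash
python3 -m jog '[[1,0.0008,-0.0002,-0.0014,0,0,0],[1,0.0008,-0.0002,-0.0014,0,0,0],[1,0.0006,0,-0.0009,0,0,0],[1,0,0,0,0,0,0],[1,0,0,0,0,0,0]]'; python3 -m jog '[[1,0.0005,0,-0.0009,0,0,0],[1,0,0,0,0,0,0]]'
```

```text
time_s: 8.87
eef_pos: [0.5472, 0.228, 0.1667]
tool_rot: [0.287, 2.604, -0.077]
force: [0.6, -0.0, -3.4]
gripper_width: 0.0446
finger_force: 64.0
time_s: 9.03
eef_pos: [0.5474, 0.2281, 0.1664]
tool_rot: [0.287, 2.604, -0.077]
force: [-4.2, 0.5, 0.9]
gripper_width: 0.0444
finger_force: 64.8
```

Contact normal to the slope, so it lies on the floor. I release it and then back off along the normal.

```bash
python3 -m jog '[[1,0,0,0,0,0,0],[-1,0,0,0,0,0,0],[-1,0,0,0,0,0,0],[-1,0,0,0,0,0,0],[-1,0,0,0,0,0,0],[-1,0,0,0,0,0,0],[-1,-0.01,0.002,0.017,0,0,0],[-1,-0.013,0.003,0.023,0,0,0],[-1,-0.013,0.003,0.023,0,0,0],[-1,-0.013,0.003,0.023,0,0,0],[-1,0,0,0.02,0,0,0],[-1,0,0,0.02,0,0,0]]'
python3 - <<'E'
from h import *
for cam in ("top","scene"):
    img,W=cloud(cam); cv2.imwrite(f"pics/{cam}_rel.png",img[:,:,::-1])
    for r in ctrl.place_of(cam,"half_a"): print(cam,np.round(r["point"],3),r["conf"])
E
```

```text
time_s: 10.03
eef_pos: [0.4978, 0.2392, 0.2928]
tool_rot: [0.286, 2.604, -0.076]
force: [0.7, -1.0, 0.5]
gripper_width: 0.0854
finger_force: 0.0
top [ 0.455 -0.047  0.004] 0.84
top [ 0.459 -0.251  0.007] 0.77
top [0.241 0.294 0.017] 0.7
scene [0.241 0.3   0.019] 0.93
scene [ 0.457 -0.253  0.004] 0.75
scene [ 0.451 -0.046 -0.001] 0.64
```

View pics/scene_rel.png

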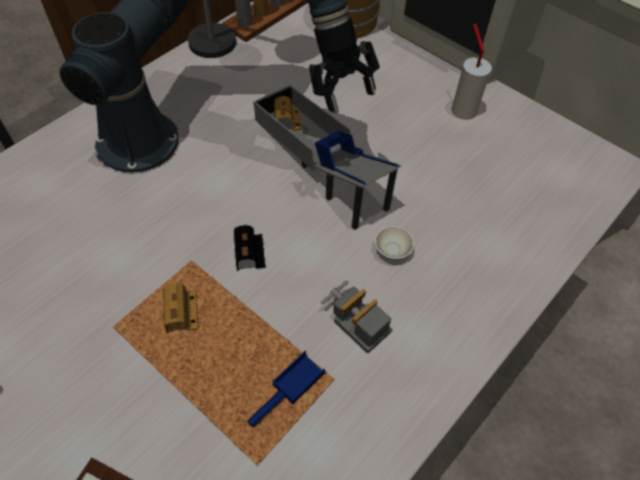

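The first half lies arch up at the foot of the tray (285,112). On to the second.

```bash
python3 -m jog '[[-1,-0.003,-0.035,0,0.019,0.0852,0],[-1,-0.003,-0.035,0,0.019,0.0852,0],[-1,-0.003,-0.035,0,0.019,0.0852,0],[-1,-0.003,-0.035,0,0.019,0.0852,0],[-1,-0.003,-0.035,0,0.019,0.0852,0],[-1,-0.003,-0.035,0,0.019,0.0852,0],[-1,-0.003,-0.035,-0.013,0,0,-0.056],[-1,-0.003,-0.035,-0.013,0,0,-0.056],[-1,-0.003,-0.035,-0.013,0,0,-0.056],[-1,-0.003,-0.035,-0.013,0,0,-0.056],[-1,-0.003,-0.035,-0.013,0,0,-0.056],[-1,-0.003,-0.035,-0.013,0,0,-0.056],[-1,-0.003,-0.035,-0.013,0,0,-0.056],[-1,-0.003,-0.035,-0.013,0,0,-0.056],[-1,0,0,0,0,0,0],[-1,0,0,0,0,0,0]]'; python3 look.py .457 -.25 2
python3 - <<'E'
from h import *
from scipy.spatial.transform import Rotation as R
T=R.from_rotvec(ctrl.get_obs()["tool_rot"]).as_matrix(); print(T[:,2],np.degrees(np.arctan2(T[1,1],T[0,1])))
for k in range(2):
    for cam in ("top","scene"):
        ctrl.get_image(cam)
        for r in ctrl.place_of(cam,"half_a"): print(cam,np.round(r["point"],3),r["conf"])
E
```

```text
time_s: 11.57
eef_pos: [0.4564, -0.2422, 0.1849]
tool_rot: [1.03, 2.948, -0.018]
force: [-1.0, 0.4, 0.0]
gripper_width: 0.0854
finger_force: 0.0
11.5667 [ 0.4564 -0.2422  0.1849] [ 1.0301  2.9476 -0.0183]
0.036 7298 0.05411155871136745 [ 457.5456 -250.3389] [45.114  90.5758] 51.90034866333008
0.042 6624 0.05411155871136745 [ 457.4985 -250.3941] [39.9416 90.6003] 51.81693649291992
[ 0.4528 -0.0471  0.0027] 0.92
[ 0.4557 -0.2489  0.0036] 0.55
[ 0.01562326 -0.01798301 -0.99971622] 51.68266928584915
top [ 0.455 -0.046  0.002] 0.71
top [0.242 0.297 0.019] 0.66
top [ 0.459 -0.252  0.006] 0.65
scene [ 0.458 -0.252  0.008] 0.92
scene [0.237 0.301 0.018] 0.68
scene [ 0.453 -0.042 -0.001] 0.62
top [0.24  0.294 0.021] 0.93
top [ 0.45  -0.044  0.004] 0.87
top [ 0.458 -0.252  0.008] 0.81
top [ 0.552  0.23  -0.002] 0.72
scene [0.238 0.299 0.017] 0.97
scene [ 0.462 -0.254  0.006] 0.97
scene [ 0.454 -0.045  0.004] 0.62
```

```bash
python3 -m jog '[[-1,0.0007,-0.0078,-0.03,0.018,0.0156,0],[-1,0,0,-0.03,0,0,0],[-1,0,0,-0.03,0,0,0],[-1,0,0,-0.03,0,0,0],[-1,0,0,-0.02,0,0,0],[-1,0,0,-0.011,0,0,0],[-1,0,0,0,0,0,0],[1,0,0,0,0,0,0],[1,0,0,0,0,0,0],[1,0,0,0,0,0,0],[1,0,0,0,0,0,0],[1,0,0,0,0,0,0],[1,0,0,0,0,0,0]]' 60
```

```text
time_s: 13.15
eef_pos: [0.4594, -0.2498, 0.0384]
tool_rot: [1.027, 2.962, -0.005]
force: [-1.5, -0.2, 5.6]
gripper_width: 0.0446
finger_force: 61.9
```

```bash
python3 -m jog '[[1,0,0,0.02,0,0,0],[1,0,0,0.034,0,0,0],[1,0,0,0.036,0,0,0],[1,0,0,0.036,0,0,0],[1,0,0,0.036,0,0,0],[1,0,0,0.036,0,0,0],[1,0,0,0.036,0,0,0]]'
python3 -m jog '[[1,0.0033,0.0347,0,0,0,0.032],[1,0.0033,0.0347,0,0,0,0.032],[1,0.0033,0.0347,0,0,0,0.032],[1,0.0033,0.0347,0,0,0,0.032],[1,0.0033,0.0347,0,0,0,0.032],[1,0.0033,0.0347,0,0,0,0.032],[1,0.0033,0.0347,0,0,0,0.032],[1,0.0033,0.0347,0,0,0,0.032],[1,0.0033,0.0347,0,0,0,0.032],[1,0.0033,0.0347,0,0,0,0.032],[1,0.0033,0.0347,0,0,0,0.032],[1,0.0033,0.0347,0,0,0,0.032],[1,0.0033,0.0347,0,0,0,0.032],[1,0.0033,0.0347,0,0,0,0.032]]'
python3 -m jog '[[1,0,0,0,-0.019,-0.0852,0],[1,0,0,0,-0.019,-0.0852,0],[1,0,0,0,-0.019,-0.0852,0],[1,0,0,0,-0.019,-0.0852,0],[1,0,0,0,-0.019,-0.0852,0],[1,0,0,0,-0.019,-0.0852,0],[1,0,0,0,0,0,0],[1,0,0,0,0,0,0]]'
python3 inhand.py wrist top scene; ls -t pics|head -1
```

```text
time_s: 13.73
eef_pos: [0.4575, -0.2477, 0.2724]
tool_rot: [1.029, 2.965, -0.002]
force: [0.6, -1.6, -4.6]
gripper_width: 0.0442
finger_force: 64.5
time_s: 14.9
eef_pos: [0.5034, 0.2386, 0.2704]
tool_rot: [0.342, 3.12, -0.002]
force: [0.9, -1.5, -4.8]
gripper_width: 0.0446
finger_force: 64.4
time_s: 15.57
eef_pos: [0.5024, 0.2368, 0.2694]
tool_rot: [0.286, 2.606, -0.079]
force: [0.4, 0.3, -4.6]
gripper_width: 0.0445
finger_force: 64.7
t 15.5667 tcp [0.5024 0.2368 0.2694] in ramp [ 0.0259 -0.0009  0.142 ] width 0.044525563373298195
tool z err in ramp [-0.0012 -0.0016 -1.    ] tool y [-0.0013  1.     -0.0016]
wrist tool 29572 [[-0.0352 -0.0218 -0.0138]
 [ 0.013   0.0027 -0.0092]
 [ 0.0442  0.0398  0.0302]]
wrist ramp 29572 [[-0.0183 -0.0227  0.1118]
 [ 0.0129  0.0018  0.1513]
 [ 0.0611  0.0389  0.1558]]
wrist hood_mouth [0.503  0.2379 0.0984] 0.77 ramp [-0.0593  0.0004 -0.0063]
wrist ramp [0.5471 0.2294 0.1372] 0.88 ramp [-0.0011  0.0017  0.0049]
top tool 989 [[-0.0493 -0.0202 -0.015 ]
 [-0.0259  0.0057 -0.008 ]
 [ 0.03    0.0429  0.0332]]
top ramp 989 [[-0.0042 -0.0211  0.1087]
 [ 0.0517  0.0049  0.15  ]
 [ 0.0752  0.042   0.157 ]]
top hood_mouth [0.4975 0.2359 0.1013] 0.66 ramp [-0.0622 -0.0028 -0.0013]
top apron_top [0.6006 0.2174 0.1633] 0.72 ramp [0.0595 0.0017 0.0001]
top ramp [0.5488 0.2291 0.1336] 0.85 ramp [-0.0014  0.0018  0.0009]
scene tool 733 [[-0.0478 -0.0258 -0.0147]
 [-0.0253 -0.0078  0.0106]
 [ 0.0422  0.0364  0.0339]]
scene ramp 733 [[-0.0163 -0.0267  0.1082]
 [ 0.0512 -0.0086  0.1315]
 [ 0.0737  0.0356  0.1567]]
scene hood_mouth [0.5029 0.235  0.1054] 0.97 ramp [-0.0554 -0.0025 -0.0005]
scene apron_top [0.6067 0.2122 0.1693] 0.97 ramp [ 0.0686 -0.0021  0.0017]
scene ramp [0.5512 0.2284 0.1349] 0.77 ramp [0.0014 0.0016 0.0008]
scene_15.6.png
```

Held straight, with the base about 33 mm ahead and the flange at +y. I lower it the same way.

```bash
python3 -m jog '[[1,0.0066,-0.0013,-0.0161,0,0,0],[1,0.0066,-0.0013,-0.0161,0,0,0],[1,0.0066,-0.0013,-0.0161,0,0,0],[1,0.0066,-0.0013,-0.0161,0,0,0],[1,0.0066,-0.0013,-0.0161,0,0,0],[1,0.0066,-0.0013,-0.0161,0,0,0],[1,0,0,0,0,0,0],[1,0,0,0,0,0,0]]'; python3 inhand.py scene|head -4;  python3 -m jog '[[1,0.0005,0,-0.0009,0,0,0],[1,0.0005,0,-0.0009,0,0,0],[1,0,0,0,0,0,0]]'; python3 -m jog '[[1,0.0005,0,-0.0009,0,0,0],[1,0,0,0,0,0,0]]'
```

```text
time_s: 16.83
eef_pos: [0.5444, 0.2291, 0.173]
tool_rot: [0.288, 2.602, -0.078]
force: [-0.0, -0.8, -4.3]
gripper_width: 0.0442
finger_force: 64.7
t 16.8333 tcp [0.5444 0.2291 0.173 ] in ramp [0.0146 0.0008 0.0372] width 0.044195953840574696
tool z err in ramp [ 0.0024 -0.0008 -1.    ] tool y [ 0.0001  1.     -0.0008]
scene tool 701 [[-0.0433 -0.0265 -0.0153]
 [-0.0207 -0.0053  0.0093]
time_s: 17.28
eef_pos: [0.5455, 0.2294, 0.1725]
tool_rot: [0.288, 2.6, -0.077]
force: [0.5, 0.1, -5.3]
gripper_width: 0.0442
finger_force: 64.7
time_s: 17.45
eef_pos: [0.546, 0.2293, 0.1711]
tool_rot: [0.288, 2.6, -0.077]
force: [-0.6, -0.0, -3.9]
gripper_width: 0.044
finger_force: 64.7
```

```bash
python3 -m jog '[[1,0.0005,0,-0.0009,0,0,0],[1,0,0,0,0,0,0]]'; python3 -m jog '[[1,0.0003,0,-0.0005,0,0,0],[1,0,0,0,0,0,0]]'
```

```text
time_s: 17.62
eef_pos: [0.5463, 0.2293, 0.1705]
tool_rot: [0.288, 2.6, -0.077]
force: [-2.8, -0.5, -0.4]
gripper_width: 0.0445
finger_force: 65.3
time_s: 17.78
eef_pos: [0.5463, 0.2293, 0.1705]
tool_rot: [0.288, 2.6, -0.077]
force: [-4.3, 0.3, 3.8]
gripper_width: 0.0443
finger_force: 65.9
```

Contact made; release.

```bash
python3 -m jog '[[1,0,0,0,0,0,0],[-1,0,0,0,0,0,0],[-1,0,0,0,0,0,0],[-1,0,0,0,0,0,0],[-1,0,0,0,0,0,0],[-1,0,0,0,0,0,0],[-1,-0.01,0.002,0.017,0,0,0],[-1,-0.013,0.003,0.023,0,0,0],[-1,-0.013,0.003,0.023,0,0,0],[-1,-0.013,0.003,0.023,0,0,0],[-1,0,0,0.02,0,0,0],[-1,0,0,0.02,0,0,0],[-1,0,0,0,0,0,0],[-1,0,0,0,0,0,0],[-1,0,0,0,0,0,0],[-1,0,0,0,0,0,0],[-1,0,0,0,0,0,0],[-1,0,0,0,0,0,0],[-1,0,0,0,0,0,0],[-1,0,0,0,0,0,0]]'
python3 - <<'E'
from h import *
for cam in ("top","scene"):
    img,W=cloud(cam); cv2.imwrite(f"pics/{cam}_rel2.png",img[:,:,::-1])
    for r in ctrl.place_of(cam,"half_a"): p=np.array(r["point"]); print(cam,np.round(p,3),r["conf"],"chute",((p-[.55,.227,0])[:2]@[[.976,.218],[-.218,.976]]).round(3))
i=cv2.imread("pics/scene_rel2.png")[60:220,220:420]; cv2.imwrite("pics/crop.png",cv2.resize(i,None,fx=3,fy=3))
E
```

```text
time_s: 19.45
eef_pos: [0.4977, 0.2401, 0.2951]
tool_rot: [0.288, 2.601, -0.078]
force: [-0.3, -0.2, -0.2]
gripper_width: 0.0853
finger_force: 0.0
top [0.239 0.297 0.021] 0.98 chute [-0.319  0.001]
top [0.331 0.288 0.039] 0.85 chute [-0.227  0.012]
top [ 0.45  -0.044  0.004] 0.73 chute [-0.039 -0.286]
scene [ 0.456 -0.043  0.002] 0.88 chute [-0.033 -0.284]
scene [0.239 0.3   0.018] 0.69 chute [-0.319  0.003]
scene [0.331 0.29  0.036] 0.65 chute [-0.228  0.013]
```

View pics/crop.png

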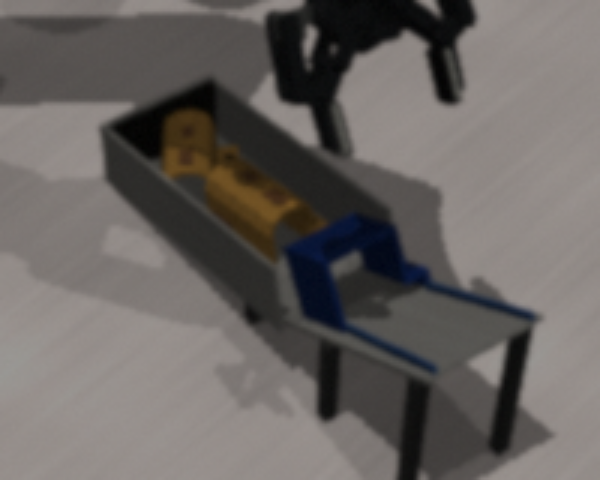

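Both halves lie arch up in the tray, nose to tail and clear of the hood. I wait a moment to let them settle, confirm, and hand in.

```bash
python3 -m jog '[[-1,0,0,0,0,0,0],[-1,0,0,0,0,0,0],[-1,0,0,0,0,0,0],[-1,0,0,0,0,0,0],[-1,0,0,0,0,0,0],[-1,0,0,0,0,0,0],[-1,0,0,0,0,0,0],[-1,0,0,0,0,0,0],[-1,0,0,0,0,0,0],[-1,0,0,0,0,0,0]]'
python3 - <<'E'
from h import *
a=cv2.imread("pics/scene_rel2.png").astype(int); b=ctrl.get_image("scene")[0][:,:,::-1].astype(int)
d=abs(a-b).max(2)[80:170,245:345]; print(d.max(),(d>20).sum())
if (d>20).sum()<5: print(ctrl.sign_off())
E
```

```text
time_s: 20.48
eef_pos: [0.4977, 0.2402, 0.2957]
tool_rot: [0.288, 2.6, -0.077]
force: [0.2, -0.0, 0.1]
gripper_width: 0.0852
finger_force: 0.0
19 0
the job is handed in; nothing more can be done
None
```

Both brass halves slid through the hood by themselves and lie still, arch up, in the tray; the job was handed in at about 20.5 s, and I never moved the arm near the dish or scoop; no verdict came back.

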